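# Start the curing unit at its touch-free switch

## Task

Cure the dental cast: with the fingertips push the blue-fronted tray fully home into the white curing unit, keeping it flat on the bench. Only then start the unit at the touch-free switch with the green lens: point straight down at it from two to four centimetres above and stay there for about two seconds without touching it, then draw the hand well away. Do not come close to the red or the blue switch, touch no switch, pick nothing up and leave everything else where it stands.

Things in the scene. Friction and masses are not known exactly. Their poses are not given: they have to be found in the camera images.
- cure_unit: white curing unit with orange roof panel, fixed; origin on the bench, midway between its two aluminium guide rails (24 mm tall, 92 mm apart), which run along its x from -100 mm (open ends, robot side) to +100 mm. Its +x is the way the tray is pushed in, z up. The hood covers x = -45 to +100 mm, 152 mm wide, 98 mm tall
- tray: loose steel tray, 150 (x) x 88 x 8 mm, about 0.35 kg, a stone dental cast fixed on it (38 mm tall in all); lies on the bench between the rails, axes as the unit's; origin at the centre of the plate's underside. Fully home its origin is at x = -25 mm in the unit's frame; it starts 50 to 90 mm short of that. Dry friction, 2 to 5 N
- tray_front (a point): middle of the tray's push face, 18 mm above the bench, 87 mm before the tray's origin: the face towards the robot of the upright blue bar on the tray's front edge, 120 mm wide, 12 mm thick, 36 mm tall. Fully home, the back of the bar meets the front ends of the rails
- green_lens (a point): centre of the top of the green lens (40 mm diameter) of a touch-free switch: a round white housing 60 mm in diameter fixed to the bench; the lens top is 28 mm above the bench. This one starts the curing unit
- red_lens (a point): centre of the top of the red lens (40 mm diameter) of a touch-free switch: a round white housing 60 mm in diameter fixed to the bench; the lens top is 28 mm above the bench. Not to be triggered: it senses fingertips nearer than about 6 cm, so pass well above or beside it
- blue_lens (a point): centre of the top of the blue lens (40 mm diameter) of a touch-free switch: a round white housing 60 mm in diameter fixed to the bench; the lens top is 28 mm above the bench. Not to be triggered: it senses fingertips nearer than about 6 cm, so pass well above or beside it
- spare_cast: bystander: loose grey-green dental cast with white teeth, 56 x 60 x 30 mm high; origin at the centre of its underside
- resin_jar: bystander: closed amber jar with white cap and paper label, 60 mm diameter, 85 mm tall; origin at the centre of its underside
- mixing_bowl: bystander: green mixing bowl, 110 mm across the rim, 60 mm tall; origin at the centre of its underside
- spatula: bystander: spatula 190 mm long lying flat on the bench; origin near the middle of its length, at bench height
- brush: bystander: brush 170 mm long lying flat on the bench; origin near the middle of its length, at bench height
- bur_block: bystander: aluminium block 45 x 75 x 22 mm with three rows of upright burs (38 mm tall in all); origin at the centre of its underside
Things that resemble listed ones, but are neither listed nor needed, are in the scene too. What is shaped like the tray but orange or purple is not meant.

How it is judged:
On the way, in this order (a step that is already met when the one before it is completed fails the run):
1. the tray is fully home in the curing unit (x of tray in the frame of cure_unit between -0.03 and -0.02 m and height (world z) of tray below 0.006 m), for 0.2 s.
2. the fingertips dwell just above the green lens without contact (horizontal distance between the grasp point and green_lens below 0.03 m and z of the grasp point in the frame of green_lens between 0.022 and 0.085 m), for 1.7 s.
At the end, for the whole second after the job is handed in: the tray is flat on the bench and within 5 mm of fully home, at rest, and the hand is more than 10 cm from the green lens (measured to the grasp point) (all of step 1 and linear speed of tray below 0.01 m/s and distance between the grasp point and green_lens above 0.1 m); the robot touches nothing.
It fails at once if a touch-free switch is touched (contact force between any of switch_green, switch_red, switch_blue and the fingers above 0.3 N or contact force between any of switch_green, switch_red, switch_blue and the arm above 0.3 N).
It fails at once if the red or the blue switch is triggered: the grasp point, about 2 cm behind the fingertips, within 65 mm of its lens (distance between the grasp point and red_lens below 0.065 m or distance between the grasp point and blue_lens below 0.065 m).
It fails at once if the green switch is triggered (grasp point within 65 mm) while the tray is not home (distance between the grasp point and green_lens below 0.065 m and x of tray in the frame of cure_unit below -0.032 m).
It fails at once if the tray is lifted off the bench or tipped (height (world z) of tray above 0.012 m or angle between tray's own z axis and vertical above 0.15 rad).
It fails at once if a bystander is moved more than 15 mm or picked up (distance of any of spare_cast, resin_jar, mixing_bowl, spatula, brush, bur_block from where it was at the start of the episode above 0.015 m).
It also fails if it takes over 46 s, if anything falls off the work surface, if the arm or the gripper's body presses on something with over 40 N, if the wrist force passes 120 N, or if a joint passes its speed limit or range.

## Robot

A 6-joint arm with a two-finger parallel gripper is mounted at the origin on the work surface. World frame = base frame: x ahead of the robot, y to its left, z up, the work surface at z = 0. Lengths are in m, angles in rad, forces in N, time in s.
With the tool pointing down it reaches from about 0.375 to 0.9 m from the base axis. Payload 3.1 kg.
Tool frame: the origin (TCP) lies on the centre line of the jaws, within the pads' length; the fingertips stand 11 mm ahead of it and the grasp point (between the pads) lies 8 mm behind it; x points along the fingers, y is the direction in which the jaws open and shut, and the axes are right-handed (so a half turn about x gives the same grasp; the last joint's range is limited). The gripper opens to 87 mm and grips with 3 to 60 N. Pads are 19 mm wide; open, the fingers measure 117 mm over their backs; the gripper's body (75 mm by 190 mm) begins 51 mm behind the grasp point.
Start: joints at [-1.308, 0.527, 1.433, -0, 1.181, -0.178], TCP at [0.267, -0.565, 0.234] pointing down, gripper open.
Joint ranges: [-3.08, 3.08], [-0.75, 2.2], [0.22, 2.44], [-1.43, 4.57], [0, 2.65], [-2.85, 2.85]. Speed limits (rad/s): [2.79, 2.79, 3.14, 3.14, 3.14, 3.14].

## Interface

Orientations are given as a unit quaternion [x, y, z, w].
In Python, from rig import robot, camera, camera_info gives the robot as it stands.
- The arm moves only by the shell command python3 -m inch 'ROWS' [FORCE]. ROWS is JSON, a list that holds one entry, the list of rows, each a list of 5 numbers: the shift along the tool's x, y, z in cm, then the turn about the tool's x in rad, then the opening, from 0 (shut) to 1 (fully open). A call has 1 to 8 rows; each row shifts and turns the pose as measured when the row begins, along the tool's axes as they then stand; what a row does not reach is not made up. A row lasts 1/12 s, in which the tool goes at most 41.7 mm and 7.16 degrees, less where a joint would pass 70% of its speed; a pose out of reach is approached as far as the arm can. A call with a gripper value outside its range is refused whole. The fingers move at their own pace and stop on an object; FORCE is the grip in N (left out, the last holds). Time passes only in rows, so rows that do not move let the fingers close. It gives the time, the measured TCP pose, the force and the opening at its end, in the units of the state.
- robot.get_obs(): the state, without advancing time (a new reading comes with each control period).
- camera(name): name is "scene" or "top"; returns the picture (480x640x3 uint8, red, green, blue); there is no depth.
- camera_info(name): a dict with "camera_matrix" (3x3 intrinsics, pixels), "rvec" (rotation vector, rad) and "tvec" (3), from world to camera coordinates, as OpenCV has them. Camera axes: x right, y down, z forward; pixel columns grow to the right and rows downward; lengths in m; the calibration is good to about 2 mm. A picture is of the moment at which its call begins. camera_info takes no time and is no camera call.
- robot.hand_in(): hands the job in, once; it reports no verdict.
The state is a dict: "time": time; "q": joint angles; "joint_velocities": joint speeds; "joint_torque": joint torques, N m; "position": TCP position; "tool_rot": TCP orientation; "ft_force": force on the tool from outside, world axes, zero at the start; "moment": the same for the moment, N m; "grip_width": finger opening in m.
Only numpy, scipy, OpenCV 4.12 (cv2) and the standard library are available. Lean on these libraries where they do the work, as an engineer would, in place of code of your own. Each camera call takes 0.05 s, during which the arm holds its last target. There are 200 camera calls.

## Working session

There is one attempt and no reset: what is moved stays moved. The work goes in short steps, Python scripts to look and compute and a shell command to move; the robot and the scene stay as the last step left them, time stands still between calls to the robot, and variables do not carry over. Pictures are saved under pics/ and viewed, about 8 in all and at most 12, crops included, and the job is handed in when it is done.

```bash
mkdir -p pics; ls
python3 - <<'E'
from rig import robot,camera,camera_info
import cv2
for n in("top","scene"):
    im=camera(n); cv2.imwrite(f"pics/{n}0.png",im[:,:,::-1]); i=camera_info(n); print(i)
o=robot.get_obs(); print(o["time"],o["position"],o["tool_rot"],o["grip_width"])
E
```

```text
pics
{'camera_matrix': array([[539.87374622,   0.        , 318.96203909],
       [  0.        , 539.87374622, 234.26933028],
       [  0.        ,   0.        ,   1.        ]]), 'rvec': array([ 2.12788493, -2.08849904,  0.18195893]), 'tvec': array([0.13299387, 0.51753346, 1.20044755])}
{'camera_matrix': array([[529.16767438,   0.        , 320.7005646 ],
       [  0.        , 529.16767438, 240.31040279],
       [  0.        ,   0.        ,   1.        ]]), 'rvec': array([ 0.67121454,  2.55135583, -1.23503279]), 'tvec': array([ 0.40856711, -0.18791727,  1.69341363])}
0.1 [ 0.2670803  -0.56435112  0.23268371] [-0.68989934 -0.15560977  0.68995558 -0.15422647] 0.08718887877368127
```

View pics/top0.png

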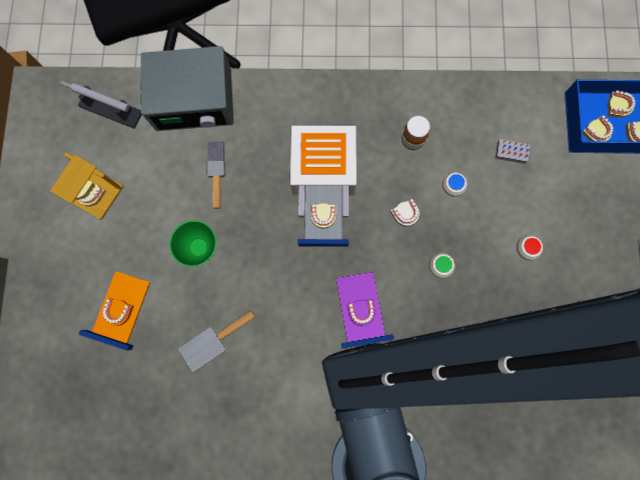

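View pics/scene0.png

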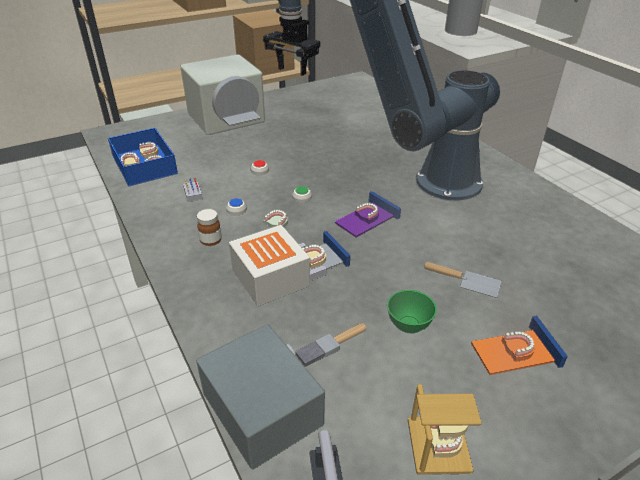

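The top view shows three blue-barred trays:
- The grey steel one is at px (323,215), with its bar at (323,242), between the rails of the white unit with the orange roof (323,155).
- The purple one is at (360,308) and the orange one at (118,305). Both are excluded by the task.

Only the grey tray fits. Green lens (443,265), red (531,247), blue (456,183). Next I'll measure and make one crop to confirm.

```bash
cat > h.py <<'E'
import cv2,numpy as np
from rig import robot,camera,camera_info
def ray(n,p,z):
    i=camera_info(n);R=cv2.Rodrigues(i["rvec"])[0];C=-R.T@i["tvec"]
    u=cv2.undistortPoints(np.array([[p]],float),i["camera_matrix"],None)[0,0]
    d=R.T@np.array([*u,1]);return C+d*(z-C[2])/d[2]
def mask(im,h0,h1,smin=120,vmin=60):
    return cv2.inRange(cv2.cvtColor(im,cv2.COLOR_RGB2HSV),(h0,smin,vmin),(h1,255,255))
def blob(im,h,box,**k):  # box u0,v0,u1,v1 -> biggest blob: centroid, minAreaRect
    u0,v0,u1,v1=box;m=np.zeros(im.shape[:2],np.uint8);m[v0:v1,u0:u1]=mask(im,*h,**k)[v0:v1,u0:u1]
    c=max(cv2.findContours(m,0,1)[0],key=cv2.contourArea);M=cv2.moments(c)
    return np.array([M["m10"],M["m01"]])/M["m00"],c
E
python3 - <<'E'
from h import *
np.set_printoptions(precision=4,suppress=True)
im={n:cv2.imread(f"pics/{n}0.png")[:,:,::-1].copy() for n in("top","scene")}
H=dict(green=(45,80),red=(0,8),blue=(100,125))
B=dict(top=dict(green=(425,250,460,280),red=(515,230,548,262),blue=(440,168,472,198)),
 scene=dict(green=(290,180,315,203),red=(248,155,272,176),blue=(225,194,248,215)))
for k in H:
  for n in im:
    p,c=blob(im[n],H[k],B[n][k]);w=ray(n,p,.028);x,y,ww,hh=cv2.boundingRect(c)
    print(k,n,p,w,"width",np.linalg.norm(ray(n,(x+ww,p[1]),.028)-ray(n,(x,p[1]),.028)))
p,c=blob(im["top"],(5,20),(295,130,355,182));r=cv2.minAreaRect(c)
print("roof",p,ray("top",p,.098),[ray("top",q,.098)[:2] for q in cv2.boxPoints(r)])
p,c=blob(im["top"],(100,125),(290,232,356,250));r=cv2.minAreaRect(c)
print("bar",p,ray("top",p,.036),[ray("top",q,.036)[:2] for q in cv2.boxPoints(r)])
p,c=blob(im["scene"],(100,125),(315,228,355,270));r=cv2.minAreaRect(c)
print("bar scene",p,ray("scene",p,.018),c.reshape(-1,2)[::3].tolist())
# hood white outline
v=im["top"];m=cv2.inRange(cv2.cvtColor(v,cv2.COLOR_RGB2HSV),(0,0,205),(180,50,255));m[:,:285]=0;m[:,362:]=0;m[:120]=0;m[195:]=0
c=cv2.convexHull(np.vstack([c for c in cv2.findContours(m,0,1)[0] if cv2.contourArea(c)>30]));print("hood",[ray("top",q,.098)[:2] for q in cv2.boxPoints(cv2.minAreaRect(c))])
a=cv2.resize(im["top"][115:285,280:480],None,fx=4,fy=3.5,interpolation=2)
cv2.imwrite("pics/crop1.png",a[:,:,::-1])
E
```

```text
green top [443.5    263.6913] [ 0.4547 -0.1483  0.028 ] width 0.037089208350232376
green scene [301.6631 189.5233] [ 0.4519 -0.1486  0.028 ] width 0.036281038508457285
red top [532.1831 245.6258] [ 0.5009 -0.3555  0.028 ] width 0.03938640145703283
red scene [258.913 163.   ] [ 0.4989 -0.3567  0.028 ] width 0.03578635668040911
blue top [456.0893 181.5546] [ 0.6541 -0.1831  0.028 ] width 0.03817753022930875
blue scene [235.6747 201.9059] [ 0.6516 -0.1837  0.028 ] width 0.037925625176912885
roof [323.0062 153.0056] [0.6967 0.1361 0.098 ] [array([0.7448, 0.1882]), array([0.7461, 0.0861]), array([0.6494, 0.085 ]), array([0.648 , 0.1855])]
bar [322.9875 241.049 ] [0.5021 0.1333 0.036 ] [array([0.506 , 0.1921]), array([0.508 , 0.0747]), array([0.4961, 0.0746]), array([0.4941, 0.1917])]
bar scene [336.6307 247.7404] [0.497  0.1322 0.018 ] [[326, 231], [324, 233], [324, 236], [324, 239], [325, 242], [328, 244], [331, 247], [334, 250], [337, 253], [339, 256], [342, 258], [344, 261], [345, 264], [348, 264], [349, 262], [349, 259], [349, 256], [347, 253], [344, 250], [341, 247], [338, 244], [336, 241], [333, 238], [330, 235], [327, 232]]
hood [array([0.7618, 0.2119]), array([0.7636, 0.0631]), array([0.626, 0.062]), array([0.6239, 0.2077])]
```

View pics/crop1.png

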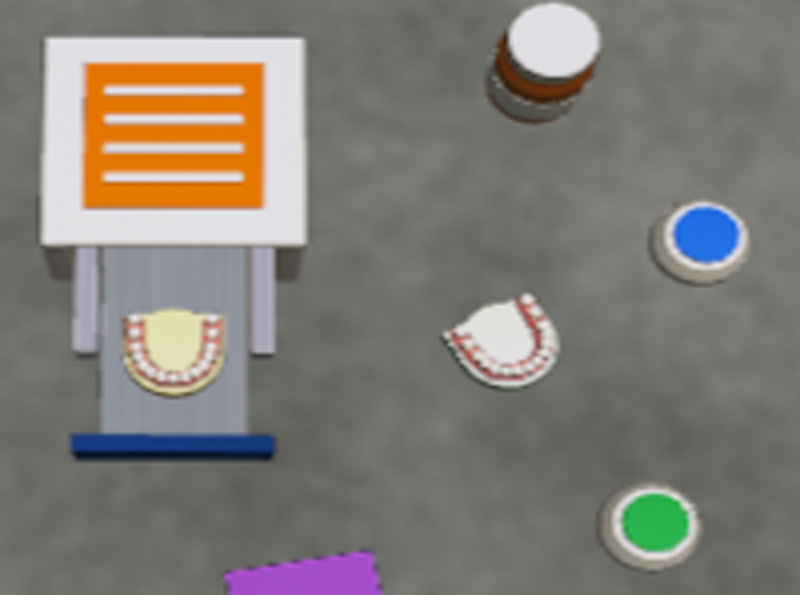

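The crop confirms it: a grey tray with a blue bar between the rails, pushed partway into the white unit. The two views agree to about 3 mm: bar face x≈0.496, home face ≈0.556, green lens (0.453,-0.148). Next I'll work out the approach in tool axes.

```bash
cat >> h.py <<'E'
from scipy.spatial.transform import Rotation as Ro
def plan(t,yaw=None):
    o=robot.get_obs();A=Ro.from_quat(o["tool_rot"]).as_matrix();y=A[:,1]
    print("t",round(o["time"],2),"pos",np.round(o["position"],4),"F",np.round(o["ft_force"],1),"w",round(o["grip_width"],3),"tool x",np.round(A[:,0],3),"y",np.round(y,3))
    print("shift cm",np.round(A.T@(np.array(t)-o["position"])*100,2))
    if yaw is not None: # angle about tool x bringing y onto +-(−sin,cos)
        d=np.array([-np.sin(yaw),np.cos(yaw),0])
        for s in(1,-1):
            e=s*d;print("turn",s,round(np.arctan2(np.cross(y,e)@A[:,0],y@e),3))
E
python3 - <<'E'
from h import *
plan([.462,.135,.15],.014)
for p in((337,279),(373,272)):print("purple edge",ray("top",p,.008))
E
```

```text
t 0.1 pos [ 0.2671 -0.5644  0.2327] F [-0.2  0.5 -0.3] w 0.087 tool x [-0.001  0.002 -1.   ] y [ 0.428 -0.904 -0.002]
shift cm [  8.39 -54.87 -47.52]
turn 1 -2.714
turn -1 0.428
purple edge [0.41666066 0.09889213 0.008     ]
purple edge [0.43483152 0.01401547 0.008     ]
```

```bash
python3 -m inch '[[[0,0,0,0.107,0.8],[0,0,0,0.107,0.8],[0,0,0,0.107,0.8],[0,0,0,0.107,0.8],[0,0,0,0,0.8]]]'
python3 - <<'E'
from h import *
plan([.462,.135,.15],.014)
E
```

```text
time: 0.52
position: [0.2665, -0.5623, 0.2296]
tool_rot: [-0.706, -0.001, 0.708, 0.005]
ft_force: [0.1, 0.7, -0.4]
grip_width: 0.0708
t 0.52 pos [ 0.2665 -0.5623  0.2296] F [ 0.1  0.7 -0.4] w 0.071 tool x [-0.002  0.008 -1.   ] y [-0.006 -1.    -0.008]
shift cm [  8.5  -69.78 -19.15]
turn 1 3.122
turn -1 -0.02
```

```bash
python3 -m inch '[[[0,-3.5,-1.5,0,0.8],[0,-3.5,-1.5,0,0.8],[0,-3.5,-1.5,0,0.8],[0,-3.8,-1.0,0,0.8],[0,-3.8,-1.0,0,0.8],[0,-3.8,-1.0,0,0.8],[0,-3.8,-1.0,0,0.8],[0,-3.8,-1.0,0,0.8]]]'
python3 -m inch '[[[0,-3.8,-1,0,0.8],[0,-3.8,-1,0,0.8],[0,-3.8,-1,0,0.8],[0,-3.8,-1,0,0.8],[0,-3.8,-1,0,0.8],[0,-3.8,-1,0,0.8],[0,-3.8,-1,0,0.8]]]'
python3 - <<'E'
from h import *
plan([.462,.135,.15],.014)
E
```

```text
time: 1.18
position: [0.3614, -0.2656, 0.2275]
tool_rot: [-0.706, -0.002, 0.708, -0.001]
ft_force: [0.7, 0.2, 0.8]
grip_width: 0.0696
time: 1.77
position: [0.4277, 0.0148, 0.2283]
tool_rot: [-0.707, -0.009, 0.707, -0.007]
ft_force: [1.5, 0.1, 0.6]
grip_width: 0.0693
t 1.77 pos [0.4277 0.0148 0.2283] F [1.5 0.1 0.6] w 0.069 tool x [-0.001  0.003 -1.   ] y [ 0.023 -1.    -0.003]
shift cm [  7.86 -11.91  -3.71]
turn 1 -3.133
turn -1 0.009
```

```bash
python3 -m inch '[[[0,-3,-0.9,0,0.8],[0,-3,-0.9,0,0.8],[0,-3,-0.9,0,0.8],[1,-3,-0.9,0,0.8],[3,0,0,0,0.8],[3,0,0,0,0.8],[0,0,0,0,0.8]]]'
python3 - <<'E'
from h import *
plan([.462,.135,.024],.014)
E
```

```text
time: 2.35
position: [0.464, 0.1528, 0.1588]
tool_rot: [0.71, 0.023, -0.703, 0.019]
ft_force: [-1.8, 0.2, 0.1]
grip_width: 0.0695
t 2.35 pos [0.464  0.1528 0.1588] F [-1.8  0.2  0.1] w 0.069 tool x [ 0.01   0.006 -1.   ] y [ 0.059 -0.998 -0.005]
shift cm [13.47  1.84  0.44]
turn 1 -3.097
turn -1 0.045
```

```bash
python3 -m inch '[[[2,1.6,0.3,0.045,0.8],[2,0,0,0,0.8],[0,0,0,0,0.8],[0,0,0,0,0.8]]]'
python3 - <<'E'
from h import *
plan([.462,.135,.024],.014)
E
```

```text
time: 2.68
position: [0.4632, 0.1366, 0.1194]
tool_rot: [0.71, 0.009, -0.704, 0.006]
ft_force: [0.1, -0.2, 1.1]
grip_width: 0.0697
t 2.68 pos [0.4632 0.1366 0.1194] F [ 0.1 -0.2  1.1] w 0.07 tool x [ 0.009  0.006 -1.   ] y [ 0.021 -1.    -0.005]
shift cm [9.54 0.21 0.21]
turn 1 -3.134
turn -1 0.007
```

```bash
python3 -m inch '[[[2.5,0,0,0,0.8],[2.5,0,0,0,0.8],[2,0,0,0,0.8],[1.5,0,0,0,0.8],[0.8,0,0,0,0.8],[0,0,0,0,0.8],[0,0,0,0,0.8]]]'
python3 - <<'E'
from h import *
plan([.485,.135,.022],.014)
im=camera("scene");cv2.imwrite("pics/s1.png",cv2.resize(im[180:310,220:420],None,fx=4,fy=4)[:,:,::-1])
E
```

```text
time: 3.27
position: [0.4753, 0.1367, 0.0348]
tool_rot: [0.718, 0.011, -0.696, 0.007]
ft_force: [0.0, -0.1, 0.7]
grip_width: 0.0696
t 3.27 pos [0.4753 0.1367 0.0348] F [ 0.  -0.1  0.7] w 0.07 tool x [ 0.032  0.007 -0.999] y [ 0.026 -1.    -0.006]
shift cm [ 1.31  0.2  -0.92]
turn 1 -3.13
turn -1 0.012
```

View pics/s1.png

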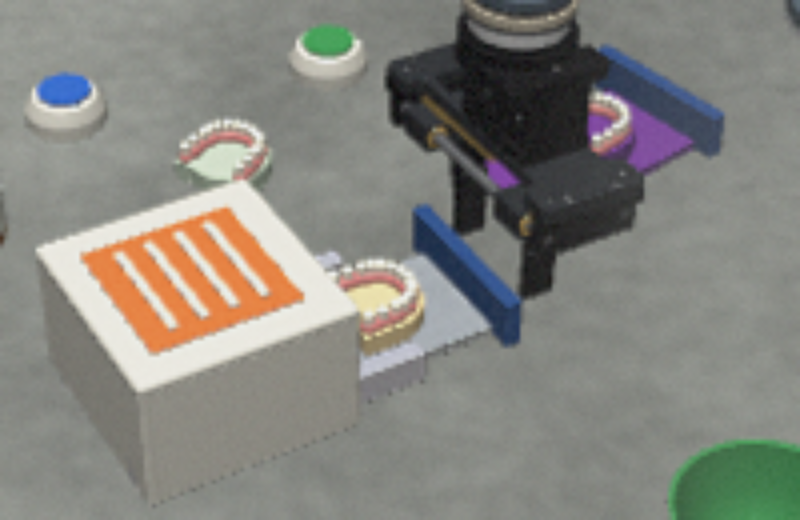

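The crop shows both fingers just outside the blue bar (crop 420-520, 205-345), with one on each side of its middle and clear of the purple tray. Now I'll lower and push.

```bash
python3 -m inch '[[[1.2,0.1,0,0.01,0.8],[0,0,-0.5,0,0.8],[0,0,-0.5,0,0.8],[0,0,-0.7,0,0.8],[0,0,-0.7,0,0.8],[0,0,-0.7,0,0.8],[0,0,-0.7,0,0.8],[0,0,0,0,0.8]]]'
python3 - <<'E'
from h import *
plan([.547,.137,.022],.014)
p,c=blob(camera("scene"),(100,125),(270,215,355,280));print("bar",p,ray("scene",p,.018))
E
```

```text
time: 3.98
position: [0.52, 0.137, 0.0311]
tool_rot: [0.721, 0.009, -0.693, 0.004]
ft_force: [-0.5, -0.6, -0.4]
grip_width: 0.0693
t 3.98 pos [0.52   0.137  0.0311] F [-0.5 -0.6 -0.4] w 0.069 tool x [ 0.039  0.007 -0.999] y [ 0.018 -1.    -0.006]
shift cm [ 1.02  0.05 -2.67]
turn 1 -3.138
turn -1 0.003
bar [324.66013072 252.47653001] [0.53439484 0.13377259 0.018     ]
```

```bash
python3 -m inch '[[[0.8,0,-0.2,0,0.8],[0.2,0,-0.6,0,0.8],[0,0,-0.6,0,0.8],[0,0,-0.5,0,0.8],[0,0,-0.4,0,0.8]]]'
python3 - <<'E'
from h import *
plan([.547,.137,.022],.014)
p,c=blob(camera("scene"),(100,125),(270,215,355,280));print("bar",p,ray("scene",p,.018))
E
```

```text
time: 4.45
position: [0.536, 0.1375, 0.02]
tool_rot: [0.715, 0.009, -0.699, 0.004]
ft_force: [-3.9, -0.2, 4.0]
grip_width: 0.0692
t 4.45 pos [0.536  0.1375 0.02  ] F [-3.9 -0.2  4. ] w 0.069 tool x [ 0.021  0.006 -1.   ] y [ 0.018 -1.    -0.006]
shift cm [-0.17  0.07 -1.1 ]
turn 1 -3.137
turn -1 0.004
bar [319.44178922 254.14705882] [0.54964842 0.13304853 0.018     ]
```

```bash
python3 -m inch '[[[0,0,-0.5,0,0.8],[0,0,-0.5,0,0.8],[0,0,-0.4,0,0.8]]]'
python3 -m inch '[[[0,0,-0.4,0,0.8],[0,0,-0.4,0,0.8]]]'
python3 -m inch '[[[0,0,-0.4,0,0.8],[0,0,-0.4,0,0.8]]]'
python3 - <<'E'
from h import *
plan([.547,.137,.022],.014)
p,c=blob(camera("scene"),(100,125),(270,215,355,280));print("bar",p,ray("scene",p,.018))
E
```

```text
time: 4.75
position: [0.5424, 0.1378, 0.0196]
tool_rot: [0.708, 0.007, -0.707, 0.003]
ft_force: [-9.2, -1.0, 7.7]
grip_width: 0.0697
time: 4.92
position: [0.5423, 0.1378, 0.0194]
tool_rot: [-0.701, -0.007, 0.713, -0.003]
ft_force: [-10.5, -1.3, 7.6]
grip_width: 0.0695
time: 5.08
position: [0.5421, 0.1378, 0.0193]
tool_rot: [-0.694, -0.006, 0.72, -0.003]
ft_force: [-9.1, -0.8, 7.8]
grip_width: 0.0694
t 5.08 pos [0.5421 0.1378 0.0193] F [-9.1 -0.8  7.8] w 0.069 tool x [-0.037  0.005 -0.999] y [ 0.013 -1.    -0.005]
shift cm [-0.29  0.09 -0.48]
turn 1 3.141
turn -1 -0.001
bar [317.09896907 254.09072165] [0.5548538 0.1298713 0.018    ]
```

```bash
python3 -m inch '[[[-0.3,0,-0.8,0,0.8],[-0.2,0,-0.9,0,0.8]]]'
python3 - <<'E'
from h import *
plan([.547,.137,.022],.014)
im=camera("scene");cv2.imwrite("pics/s2.png",cv2.resize(im[200:320,230:380],None,fx=5,fy=5)[:,:,::-1])
E
```

```text
time: 5.3
position: [0.5417, 0.1378, 0.0201]
tool_rot: [-0.679, -0.006, 0.734, -0.003]
ft_force: [-17.1, -0.6, 8.0]
grip_width: 0.0697
t 5.3 pos [0.5417 0.1378 0.0201] F [-17.1  -0.6   8. ] w 0.07 tool x [-0.077  0.003 -0.997] y [ 0.013 -1.    -0.005]
shift cm [-0.23  0.09 -0.52]
turn 1 3.141
turn -1 -0.001
```

View pics/s2.png

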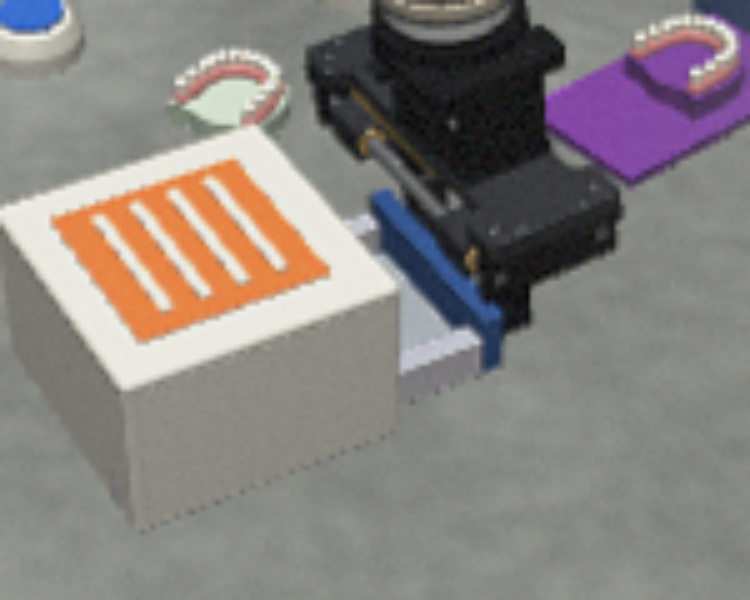

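The picture shows the back of the bar (crop 375-500, 190-370) against the ends of both rails. At 17 N nothing moves, so the tray is home. Backing off.

```bash
python3 -m inch '[[[0,0,1,0,0.8],[0,0,1.5,0,0.8],[0,0,1.5,0,0.8],[-2,0,0.5,0,0.8],[-3.5,0,0,0,0.8],[-3.5,0,0,0,0.8],[-2,0,0,0,0.8],[0,0,0,0,0.8]]]'
python3 - <<'E'
from h import *
plan([.453,-.148,.125])
im=camera("top");p,c=blob(im,(100,125),(285,205,360,250));r=cv2.minAreaRect(c)
print("bar",p,ray("top",p,.036),[ray("top",q,.036)[:2] for q in cv2.boxPoints(r)])
cv2.imwrite("pics/t2.png",cv2.resize(im[110:310,270:480],None,fx=3,fy=3)[:,:,::-1])
E
```

```text
time: 6.02
position: [0.5169, 0.1366, 0.1362]
tool_rot: [-0.688, -0.006, 0.726, -0.003]
ft_force: [0.2, -0.4, -0.3]
grip_width: 0.0693
t 6.02 pos [0.5169 0.1366 0.1362] F [ 0.2 -0.4 -0.3] w 0.069 tool x [-0.053  0.004 -0.999] y [ 0.012 -1.    -0.005]
shift cm [ 1.34 28.39  6.68]Traceback (most recent call last):
  File "<stdin>", line 3, in <module>
  File "h.py", line 11, in blob
    c=max(cv2.findContours(m,0,1)[0],key=cv2.contourArea);M=cv2.moments(c)
ValueError: max() iterable argument is empty
```

```bash
python3 -m inch '[[[0,2,0.6,0,0.1],[0,3,0.8,0,0.1],[0,3,0.8,0,0.1],[0,3,0.8,0,0.1],[0,3,0.8,0,0.1],[0,2,0.5,0,0.1],[0,0,0,0,0.1]]]'
python3 - <<'E'
from h import *
plan([.453,-.148,.11])
im=camera("top");s=camera("scene")
a=cv2.resize(im[110:310,270:480],None,fx=2,fy=2.4);b=cv2.resize(s[170:320,220:370],(370,480))
cv2.imwrite("pics/t3.png",np.hstack([a,b])[:,:,::-1])
p,c=blob(s,(100,125),(270,215,355,285));print("bar scene",p,ray("scene",p,.018))
m=mask(im,100,125)[205:250,285:360];print(m.any())
E
```

```text
time: 6.65
position: [0.4832, -0.0298, 0.1315]
tool_rot: [-0.694, -0.008, 0.72, -0.005]
ft_force: [-0.1, 0.3, -0.1]
grip_width: 0.0309
t 6.65 pos [ 0.4832 -0.0298  0.1315] F [-0.1  0.3 -0.1] w 0.031 tool x [-0.038  0.003 -0.999] y [ 0.019 -1.    -0.004]
shift cm [ 2.23 11.77  3.15]
bar scene [316.98056156 254.27357811] [0.55548665 0.13036902 0.018     ]
True
```

View pics/t3.png

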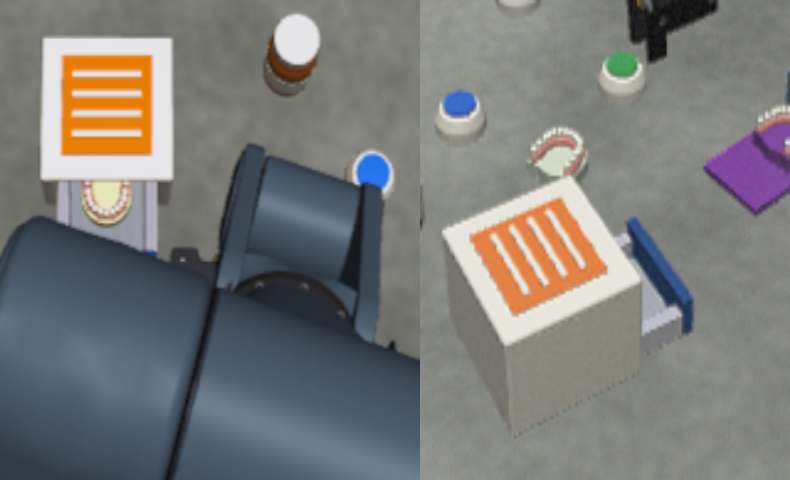

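The scene half shows the bar flush with both rail ends and the tray flat. The bar's measured travel is 58 mm, against about 60 predicted. Going over the green lens.

```bash
python3 -m inch '[[[0.3,2.5,0.8,0,0.1],[0.4,2.5,0.8,0,0.1],[0.4,2.5,0.8,0,0.1],[0.4,2,0.5,0,0.1],[0.2,1.5,0,0,0.1],[0,0,0,0,0.1],[0,0,0,0,0.1]]]'
python3 - <<'E'
from h import *
plan([.453,-.148,.07])
E
```

```text
time: 7.33
position: [0.4607, -0.1341, 0.1111]
tool_rot: [-0.695, -0.013, 0.719, -0.009]
ft_force: [-0.3, 0.3, -0.1]
grip_width: 0.0085
t 7.33 pos [ 0.4607 -0.1341  0.1111] F [-0.3  0.3 -0.1] w 0.008 tool x [-0.034  0.006 -0.999] y [ 0.031 -0.999 -0.007]
shift cm [4.13 1.39 0.67]
```

```bash
python3 -m inch '[[[0.7,0.7,0.4,0,0.1],[0.9,0.5,0.2,0,0.1],[0.9,0.2,0.1,0,0.1],[0.8,0,0,0,0.1],[0.6,0,0,0,0.1],[0,0,0,0,0.1]]]'
python3 - <<'E'
from h import *
plan([.453,-.148,.07])
im=camera("scene");cv2.imwrite("pics/g.png",cv2.resize(im[130:230,240:370],None,fx=5,fy=5)[:,:,::-1])
E
```

```text
time: 7.83
position: [0.4531, -0.1437, 0.0681]
tool_rot: [-0.695, -0.017, 0.719, -0.011]
ft_force: [0.9, 0.3, 0.2]
grip_width: 0.0089
t 7.83 pos [ 0.4531 -0.1437  0.0681] F [0.9 0.3 0.2] w 0.009 tool x [-0.034  0.007 -0.999] y [ 0.039 -0.999 -0.008]
shift cm [-0.19  0.42  0.04]
```

View pics/g.png

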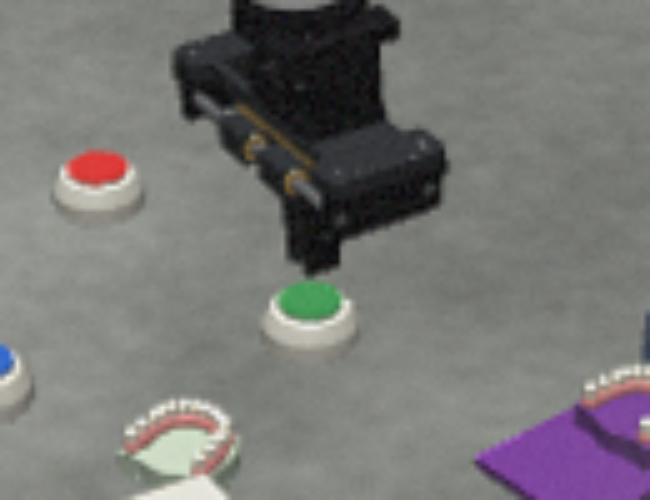

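The shut fingertips (crop 310,270) hang just above the green lens (310,300) with a clear gap. Dwelling there.

```bash
python3 -m inch '[[[0,0.3,0,0,0.1],[0,0,0,0,0.1],[0,0,0,0,0.1],[0,0,0,0,0.1],[0,0,0,0,0.1],[0,0,0,0,0.1],[0,0,0,0,0.1],[0,0,0,0,0.1]]]'
python3 -m inch '[[[0,0,0,0,0.1],[0,0,0,0,0.1],[0,0,0,0,0.1],[0,0,0,0,0.1],[0,0,0,0,0.1],[0,0,0,0,0.1],[0,0,0,0,0.1],[0,0,0,0,0.1]]]'
python3 -m inch '[[[0,0,0,0,0.1],[0,0,0,0,0.1],[0,0,0,0,0.1],[0,0,0,0,0.1],[0,0,0,0,0.1],[0,0,0,0,0.1],[0,0,0,0,0.1],[0,0,0,0,0.1]]]'
```

```text
time: 8.55
position: [0.4547, -0.1472, 0.0698]
tool_rot: [-0.696, -0.016, 0.718, -0.012]
ft_force: [0.6, 0.1, 0.4]
grip_width: 0.0088
time: 9.22
position: [0.4547, -0.1471, 0.0699]
tool_rot: [-0.696, -0.016, 0.718, -0.012]
ft_force: [0.9, -0.0, 0.6]
grip_width: 0.0086
time: 9.88
position: [0.4546, -0.1472, 0.0699]
tool_rot: [-0.696, -0.016, 0.718, -0.012]
ft_force: [-0.9, 0.2, 0.4]
grip_width: 0.0086
```

Dwelt for about 2 s within 2 mm of the lens axis. Drawing straight up.

```bash
python3 -m inch '[[[-1.5,0,0,0,0.1],[-3,0,0,0,0.1],[-3.5,0,0,0,0.1],[-3.5,0,0,0,0.1],[-3,0,0,0,0.1],[-2,0,0,0,0.1],[0,0,0,0,0.1],[0,0,0,0,0.1]]]'
python3 -m inch '[[[0,0,0,0,0.1],[0,0,0,0,0.1],[0,0,0,0,0.1],[0,0,0,0,0.1]]]'
python3 - <<'E'
from h import *
plan([.453,-.148,.028]);s=camera("scene")
p,c=blob(s,(100,125),(270,215,355,285));print("bar scene",p,ray("scene",p,.018))
s0=cv2.imread("pics/scene0.png")[:,:,::-1]
for n,b in dict(bowl=((50,80),(380,285,440,335)),jar=((0,15),(190,205,225,245)),spat=((8,20),(420,255,470,285)),brush=((8,20),(325,320,370,350))).items():
    print(n,blob(s0,*b)[0]-blob(s,*b)[0])
for n,(u0,v0,u1,v1) in dict(cast=(260,207,292,230),bur=(180,175,205,203)).items():
    print(n,np.abs(s0[v0:v1,u0:u1].astype(int)-s[v0:v1,u0:u1]).mean())
E
```

```text
time: 10.55
position: [0.4588, -0.1474, 0.2411]
tool_rot: [-0.694, -0.017, 0.719, -0.011]
ft_force: [-0.6, 0.3, -0.5]
grip_width: 0.0091
time: 10.88
position: [0.4564, -0.1461, 0.2373]
tool_rot: [-0.692, -0.019, 0.722, -0.01]
ft_force: [-0.5, -0.5, 0.7]
grip_width: 0.0088
t 10.88 pos [ 0.4564 -0.1461  0.2373] F [-0.5 -0.5  0.7] w 0.009 tool x [-0.042  0.012 -0.999] y [ 0.04  -0.999 -0.013]
shift cm [20.92  0.46 -0.53]
bar scene [316.97988506 254.2737069 ] [0.55548844 0.13036862 0.018     ]
bowl [-0.33342202  0.03832896]
jar [0. 0.]Traceback (most recent call last):
  File "<stdin>", line 6, in <module>
  File "h.py", line 11, in blob
    c=max(cv2.findContours(m,0,1)[0],key=cv2.contourArea);M=cv2.moments(c)
ValueError: max() iterable argument is empty
```

The hand is 21 cm above the lens and still, the bar hasn't moved since home, and the bowl and jar are where they were. The spatula check failed only because its colour mask found nothing. The robot went nowhere near the spatula, so I'm handing in after a difference check on the rest.

Run:
```python
from h import *
s=camera("scene");s0=cv2.imread("pics/scene0.png")[:,:,::-1]
for n,(u0,v0,u1,v1) in dict(cast=(260,207,292,230),bur=(180,175,205,203),spatula=(422,258,504,298),brush=(295,322,370,362)).items():
    print(n,np.abs(s0[v0:v1,u0:u1].astype(int)-s[v0:v1,u0:u1]).mean().round(2))
print(robot.hand_in())
```

```text
cast 2.25
bur 2.43
spatula 2.38
brush 2.35
the job is handed in; nothing more can be done
None
```

The tray is fully home in the curing unit, the unit was started at the green switch, and the job is handed in at about 11 s of the 46 s allowed; no verdict is reported.

- **Tray:** I pushed the grey steel tray about 58 mm with open fingers until the bar stopped on both rail ends. It did not move further at 17 N. The bar was in the same place in the last picture, and the tray looked flat.
- **Green switch:** I held the shut fingertips about 3 cm above the lens and within about 2 mm of its axis for about 2 s. There was a clear gap and no contact force. I then raised the hand to about 21 cm above the lens.
- **Other switches:** The red and blue switches stayed far from the hand throughout.
- **Bystanders:** The bowl and jar had not moved (0.3 px at most). The image difference for spare cast, bur block, spatula and brush was uniformly low, about 2.3 grey levels, which I took as camera noise.

**Checks that failed or disagreed:**
- The top camera was blocked by the arm after the push, so I confirmed the tray is home only from the scene camera and the stall force.
- The spatula's colour mask found nothing, so I used the image difference for it and the brush.
- The hand tilted up to 4.4° while pressing against the stop, and was still about 2° off vertical over the lens.

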